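# Draw out the blue cup's tray and close the others

## Task

The blue cup is next for cutting: hook a fingertip behind the front lip of the tray it stands in and draw that tray gently out along its runners all the way to its stop, and push the other two trays fully home under the dust cover, in whichever order you like. Work with the fingertips only, without pinching a tray's lip between the fingers. Do not touch or lift the cups, and leave everything else on the bench where it stands.

Things in the scene. Friction and masses are not known exactly. Their poses are not given: they have to be found in the camera images.
- stand: Fixed stand, aluminium and clear acrylic, 410 mm wide (y), with three steel trays side by side. Origin on the bench under the cover's middle; x points away from the robot into the stand, y left, z up; may be turned by up to 0.2 rad. The clear cover spans x -103 to 100 mm, underside 70, top 77 mm above the bench. Trays slide out of its open front along -x.
- tray_left (a joint): How far the left tray (seen from the robot; centre line at stand y = 130 mm) is drawn out, in m: 0 fully home, 0.150 at its stop. Captive on its runners, moves at about 2 N, stays where left. 112 mm wide, 250 mm long; side walls 3 mm thick, top edges 34 mm, inside floor (black mat) 14 mm above the bench.
- lip_left (a point): Middle of the top edge of the left tray's upright front lip, on its back face (pulled on by a hooked fingertip), 46 mm above the bench; axes as the stand's. The lip is a wall 112 mm wide, 6 mm thick; its front, with a label card, is the face to push. At the start 60 mm behind the lip are empty. Tray home: this point is 46 mm in front of the cover's edge; farther as it is out.
- tray_middle (a joint): How far the middle tray (seen from the robot; centre line at stand y = 0 mm) is drawn out, in m: 0 fully home, 0.150 at its stop. Captive on its runners, moves at about 2 N, stays where left. 112 mm wide, 250 mm long; side walls 3 mm thick, top edges 34 mm, inside floor (black mat) 14 mm above the bench.
- lip_middle (a point): Middle of the top edge of the middle tray's upright front lip, on its back face (pulled on by a hooked fingertip), 46 mm above the bench; axes as the stand's. The lip is a wall 112 mm wide, 6 mm thick; its front, with a label card, is the face to push. At the start 60 mm behind the lip are empty. Tray home: this point is 46 mm in front of the cover's edge; farther as it is out.
- tray_right (a joint): How far the right tray (seen from the robot; centre line at stand y = -130 mm) is drawn out, in m: 0 fully home, 0.150 at its stop. Captive on its runners, moves at about 2 N, stays where left. 112 mm wide, 250 mm long; side walls 3 mm thick, top edges 34 mm, inside floor (black mat) 14 mm above the bench.
- lip_right (a point): Middle of the top edge of the right tray's upright front lip, on its back face (pulled on by a hooked fingertip), 46 mm above the bench; axes as the stand's. The lip is a wall 112 mm wide, 6 mm thick; its front, with a label card, is the face to push. At the start 60 mm behind the lip are empty. Tray home: this point is 46 mm in front of the cover's edge; farther as it is out.
- blue_cup: Blue cut-glass sake cup, 60 mm across the rim, 42 mm at the foot, 48 mm high, standing loose and upright in one of the trays; origin at the centre of its underside. Any cup may be in any tray.
- amber_cup: Amber cut-glass sake cup, 60 mm across the rim, 42 mm at the foot, 48 mm high, standing loose and upright in one of the trays; origin at the centre of its underside. Any cup may be in any tray.
- green_cup: Green cut-glass sake cup, 60 mm across the rim, 42 mm at the foot, 48 mm high, standing loose and upright in one of the trays; origin at the centre of its underside. Any cup may be in any tray.
- basin: round white plastic wash basin, 250 mm across, 95 mm high; bystander
- water_bottle: white water bottle with a blue cap, 64 mm across, 170 mm high; bystander
- polish_jar: white jar with a red lid, 64 mm across, 70 mm high; bystander
- diamond_pad: blue and grey diamond hand pad, 90 x 55 x 22 mm, lying flat; bystander
- brush: paint-brush shaped cleaning brush, 200 mm long, 42 mm wide, 20 mm high, lying on the bench, handle along its own -x; bystander
- felt_wheel: spare white felt polishing wheel, 90 mm across, 24 mm high, lying flat; bystander

How it is judged:
At the end, for the whole second after the job is handed in: The tray with the blue cup in it is out within 8 mm of its stop, the other two are within 5 mm of home with the amber and green cups under the cover, all cups stand upright and still on their tray floors, and nothing else on the bench has moved over 20 mm (((value of joint tray_left above 0.142 m and value of joint each of tray_middle, tray_right below 0.005 m and y of blue_cup in the frame of lip_left between -0.045 and 0.045 m and x of blue_cup in the frame of lip_left between 0.02 and 0.225 m) or (value of joint tray_middle above 0.142 m and value of joint each of tray_left, tray_right below 0.005 m and y of blue_cup in the frame of lip_middle between -0.045 and 0.045 m and x of blue_cup in the frame of lip_middle between 0.02 and 0.225 m) or (value of joint tray_right above 0.142 m and value of joint each of tray_left, tray_middle below 0.005 m and y of blue_cup in the frame of lip_right between -0.045 and 0.045 m and x of blue_cup in the frame of lip_right between 0.02 and 0.225 m)) and x of each of amber_cup, green_cup in the frame of stand above -0.08 m and angle between each of blue_cup, amber_cup, green_cup's own z axis and vertical below 0.12 rad and height (world z) of each of blue_cup, amber_cup, green_cup below 0.02 m and linear speed of each of blue_cup, amber_cup, green_cup below 0.02 m/s and velocity of joint each of tray_left, tray_middle, tray_right below 0.01 m/s and distance of each of basin, water_bottle, polish_jar, diamond_pad, brush, felt_wheel from where it was at the start of the episode below 0.02 m); the robot touches nothing.
It fails at once if the robot touched a cup (contact force between any of the fingers, the arm and blue_cup above 0.5 N or contact force between any of the fingers, the arm and amber_cup above 0.5 N or contact force between any of the fingers, the arm and green_cup above 0.5 N).
It fails at once if a cup was lifted or tipped (height (world z) of any of blue_cup, amber_cup, green_cup above 0.03 m or angle between any of blue_cup, amber_cup, green_cup's own z axis and vertical above 0.35 rad).
It fails at once if a tray's lip was pinched between the fingers (back sheet _c5 and front sheet _c6 of the lip squeezed at once) ((contact force between the fingers and tray_left_c5 above 3 N and contact force between the fingers and tray_left_c6 above 3 N) or (contact force between the fingers and tray_middle_c5 above 3 N and contact force between the fingers and tray_middle_c6 above 3 N) or (contact force between the fingers and tray_right_c5 above 3 N and contact force between the fingers and tray_right_c6 above 3 N)).
It fails at once if a tray was jerked or slammed (faster than 0.4 m/s) (velocity of joint any of tray_left, tray_middle, tray_right above 0.4 m/s or velocity of joint any of tray_left, tray_middle, tray_right below -0.4 m/s).
It fails at once if something else on the bench was lifted or pushed more than 20 mm away (distance of any of basin, water_bottle, polish_jar, diamond_pad, brush, felt_wheel from where it was at the start of the episode above 0.02 m).
It also fails if it takes over 45 s, if anything falls off the work surface, if the arm or the gripper's body presses on something with over 40 N, if the wrist force passes 120 N, or if a joint passes its speed limit or range.

## Robot

A 6-joint arm with a two-finger parallel gripper is mounted at the origin on the work surface. World frame = base frame: x ahead of the robot, y to its left, z up, the work surface at z = 0. Lengths are in m, angles in rad, forces in N, time in s.
With the tool pointing down it reaches from about 0.35 to 0.925 m from the base axis. Payload 6.4 kg.
Tool frame: the origin (TCP) lies where the fingers leave the gripper's body, on its centre line; the fingertips stand 73 mm ahead of it and the grasp point (between the pads) lies 54 mm ahead of it; z points along the fingers, y is the direction in which the jaws open and shut (so a half turn about z gives the same grasp; the last joint's range is limited). The gripper opens to 85 mm and grips with 20 to 120 N. Pads are 22 mm wide; open, the fingers measure 114 mm over their backs; the gripper's body (76 mm by 85 mm) begins 54 mm behind the grasp point. The pads swing forward as they close: fully open they stand 13 mm farther back than shut.
Start: joints at [-1.483, 0.245, 1.558, -0, 1.339, -0.174], TCP at [0.168, -0.628, 0.304] pointing down, gripper open.
Joint ranges: [-3.13, 3.13], [-1.02, 2.26], [0.13, 2.54], [-0.95, 4.09], [0.21, 2.88], [-2.74, 2.74]. Speed limits (rad/s): [2.57, 2.57, 3.14, 3.14, 3.14, 3.14].

## Interface

Orientations are given as a unit quaternion [x, y, z, w].
In Python, from bench import status, cams, robot gives the robot as it stands. The module is installed in compiled form; this text tells all that it offers.
- The arm moves only by the shell command python3 -m jog 'ROWS' [FORCE]. ROWS is a JSON object of lists of equal length, an entry for each row: "angular": the turn, a rotation vector about the world's x, y, z in degrees, a list of three; "slide": the shift along the world's x, y, z in mm, a list of three; "fingers": the opening, from 0 (shut) to 1 (fully open). In form: {"angular": [[wx, wy, wz], ...], "slide": [[tx, ty, tz], ...], "fingers": [fingers, ...]}. A call has 1 to 12 rows; each row is the pose to reach, as a shift and turn from the pose measured when the call began; what a row does not reach only later rows make up. A row lasts 1/8 s, in which the tool goes at most 62.5 mm and 10.7 degrees, less where a joint would pass 70% of its speed; a pose out of reach is approached as far as the arm can. A call with a gripper value outside its range is refused whole. The fingers move at their own pace and stop on an object; FORCE is the grip in N (left out, the last holds). Time passes only in rows, so rows that repeat a pose let the fingers close. It gives the time, the measured TCP pose, the force and the opening at its end, in the units of the state.
- status.observe(): the state, without advancing time (a new reading comes with each control period).
- cams.grab_frame(name): name is "side" or "top"; returns the picture (480x640x3 uint8, blue, green, red); there is no depth.
- cams.camera_info(name): a dict with "fx", "fy", "cx", "cy" (pixels), "origin" and "orientation" of the camera in the world. Camera axes: x right, y down, z forward; pixel columns grow to the right and rows downward; lengths in m; the calibration is good to about 2 mm. A picture is of the moment at which its call begins. camera_info takes no time and is no camera call.
- robot.close_job(): hands the job in, once; it reports no verdict.
The state is a dict: "time_s": time; "joint_positions": joint angles; "qd": joint speeds; "effort": joint torques, N m; "ee_pos": TCP position; "tcp_rot": TCP orientation; "wrist_force": force on the tool from outside, world axes, zero at the start; "torque": the same for the moment, N m; "grip_width": finger opening in m.
Only numpy, scipy, OpenCV 4.12 (cv2) and the standard library are available. Lean on these libraries where they do the work, as an engineer would, in place of code of your own. Each camera call takes 0.05 s, during which the arm holds its last target. There are 200 camera calls.

## Working session

There is one attempt and no reset: what is moved stays moved. The work goes in short steps, Python scripts to look and compute and a shell command to move; the robot and the scene stay as the last step left them, time stands still between calls to the robot, and variables do not carry over. Pictures are saved under pics/ and viewed, about 8 in all and at most 12, crops included, and the job is handed in when it is done.

```bash
mkdir -p pics; python3 - <<'E'
from bench import status,cams
import cv2
for n in("top","side"):
    cv2.imwrite(f"pics/{n}0.png",cams.grab_frame(n)); print(n,cams.camera_info(n))
s=status.observe();print(s)
E
```

```text
top {'fx': 607.7960768087175, 'fy': 607.7960768087175, 'cx': 321.784461258569, 'cy': 247.06380115954232, 'origin': array([ 0.29784769, -0.07472105,  1.62867931]), 'orientation': array([-0.70071824,  0.70973821, -0.05079152,  0.05182518])}
side {'fx': 614.4469780294158, 'fy': 614.4469780294158, 'cx': 329.95458119633474, 'cy': 237.60542256899274, 'origin': array([-0.36783359, -1.11384888,  1.26538961]), 'orientation': array([ 0.85549889, -0.31933741,  0.14710687, -0.3801379 ])}
{'time_s': 0.1, 'joint_positions': array([-1.48309669e+00,  2.45754724e-01,  1.55892849e+00,  2.61729241e-05,
        1.33869607e+00, -1.74084239e-01]), 'qd': array([-3.83027354e-05, -5.24207250e-04, -3.62832072e-03,  6.36533900e-05,
       -1.24888368e-03,  1.90829493e-03]), 'effort': array([-3.41652458e-04, -4.30671144e+01, -3.27129936e+01, -8.96504366e-05,
        2.82549110e-03,  6.45334197e-06]), 'ee_pos': array([ 0.16820834, -0.62745724,  0.30286413]), 'tcp_rot': array([ 9.91445872e-01,  1.30515456e-01,  5.12932021e-05, -8.91929365e-04]), 'wrist_force': array([-0.90991096, -0.39053768, -0.61928537]), 'torque': array([-0.00218102, -0.01358489,  0.04515499]), 'grip_width': 0.08520189360968321}
```

View pics/top0.png

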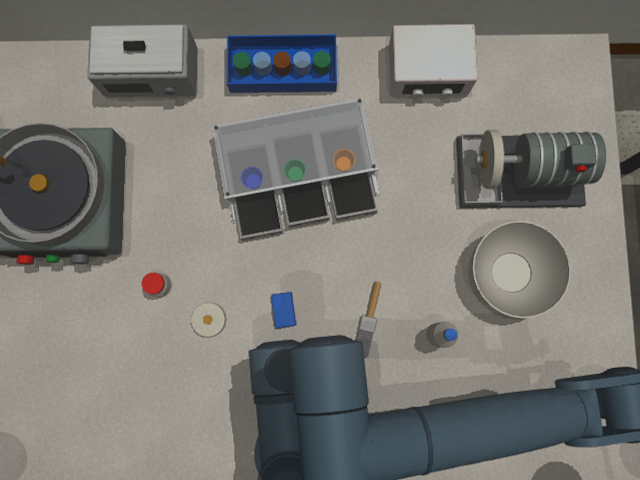

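View pics/side0.png

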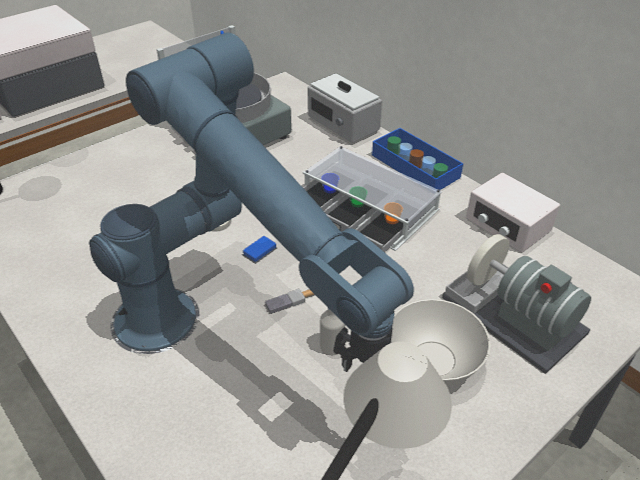

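The top picture shows blue in the left tray (252,178), green in the middle (295,171) and amber in the right (343,160). All three trays are partly out, with their lips near (260,233), (307,218) and (354,210). The side picture shows the same cups. I'll zoom in to measure.

```bash
python3 - <<'E'
import cv2
im=cv2.imread("pics/top0.png")[95:245,205:390]
cv2.imwrite("pics/crop0.png",cv2.resize(im,None,fx=4,fy=4,interpolation=cv2.INTER_CUBIC))
E
cat > h.py <<'E'
import numpy as np
from bench import cams
from scipy.spatial.transform import Rotation as R
def px(n,u,v,z):
    c=cams.camera_info(n); d=R.from_quat(c["orientation"]).apply([(u-c["cx"])/c["fx"],(v-c["cy"])/c["fy"],1])
    o=np.array(c["origin"]); return o+d*(z-o[2])/d[2]
def proj(n,p):
    c=cams.camera_info(n); q=R.from_quat(c["orientation"]).inv().apply(np.asarray(p)-c["origin"])
    return np.c_[c["fx"]*q[...,0]/q[...,2]+c["cx"],c["fy"]*q[...,1]/q[...,2]+c["cy"]]
E
```

```text
(no output)
```

View pics/crop0.png

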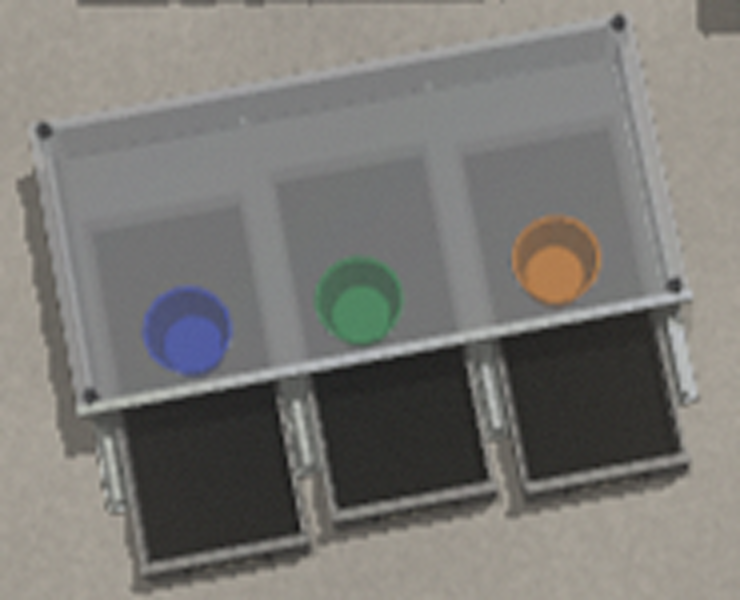

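```bash
python3 - <<'E'
from h import *
f=lambda x,y,z:px("top",(x+.5)/4-.5+205,(y+.5)/4-.5+95,z)
C=[f(*p,.077) for p in[(80,410),(690,296),(625,20),(37,128)]]
th=np.arctan2(*( (C[0]-C[1])[:2]*[-1,1])); 
for i in range(4):print(np.round(C[i],4),np.linalg.norm(C[i]-C[i-1]).round(4))
for a,b in((0,1),(3,2)):
  d=C[a]-C[b];print("yaw",np.arctan2(-d[0],d[1]))
for a,b in((0,3),(1,2)):
  d=C[b]-C[a];print("yaw",np.arctan2(d[1],d[0]))
d=C[0]-C[1]+C[3]-C[2];yaw=np.arctan2(-d[0],d[1])
o=np.mean(C,0)[:2]; ex=np.array([np.cos(yaw),np.sin(yaw)]);ey=np.array([-ex[1],ex[0]]);print("yaw",yaw,"o",o)
for n,a,b in(("L",(140,570),(308,543)),("M",(330,518),(495,490)),("R",(525,490),(687,461))):
  for q in(a,b): w=f(*q,.046)[:2];print(n,w.round(4),"stand",(ex@(w-o)).round(4),(ey@(w-o)).round(4))
for n,q in(("blue",(188,332)),("green",(359,300)),("amber",(556,260))):
  w=f(*q,.062)[:2];print(n,(ex@(w-o)).round(4),(ey@(w-o)).round(4))
E
```

```text
[0.66   0.1783 0.077 ] 0.1946
[ 0.7314 -0.222   0.077 ] 0.4066
[ 0.922  -0.1835  0.077 ] 0.1945
[0.8521 0.2089 0.077 ] 0.3985
yaw 0.17649051287294099
yaw 0.17628566552879774
yaw 0.15795994475860362
yaw 0.19951588825275168
yaw 0.17638911749103986 o [ 0.79135531 -0.00458364]
L [0.5587 0.1426] stand -0.2032 0.1857
L [0.5753 0.0317] stand -0.2063 0.0736
M [0.5919 0.0171] stand -0.1925 0.0563
M [ 0.6093 -0.0923] stand -0.1946 -0.0545
R [ 0.6091 -0.1122] stand -0.1983 -0.074
R [ 0.6273 -0.22  ] stand -0.1994 -0.1833
blue -0.0547 0.1258
green -0.0546 0.0106
amber -0.0524 -0.1231
```

```bash
python3 -m jog '{"angular":[[0,0,-1],[0,0,-2],[0,0,-3],[0,0,-4],[0,0,-4.9],[0,0,-4.9],[0,0,-4.9],[0,0,-4.9],[0,0,-4.9],[0,0,-4.9],[0,0,-4.9],[0,0,-4.9]],"slide":[[10,12,20],[40,46,40],[75,87,40],[110,127,40],[145,167,40],[180,208,40],[215,248,40],[250,288,40],[285,329,40],[320,369,40],[355,410,20],[391,451,0]],"fingers":[0,0,0,0,0,0,0,0,0,0,0,0]}' 20
```

```text
time_s: 1.6
ee_pos: [0.5604, -0.1742, 0.3044]
tcp_rot: [0.996, 0.088, 0.001, -0.0]
wrist_force: [0.8, -1.0, 1.2]
grip_width: 0.0003
```

```bash
python3 -m jog '{"angular":[[0,0,0],[0,0,0],[0,0,0],[0,0,0],[0,0,0],[0,0,0],[0,0,0]],"slide":[[0,-1,-40],[0,-2,-90],[-1,-3,-140],[-1,-3,-185],[-1,-3,-200],[-1,-3,-201],[-1,-3,-201]],"fingers":[0,0,0,0,0,0,0]}' 20
python3 - <<'E'
from bench import cams
import cv2,numpy as np
a=cams.grab_frame("top")[95:265,205:405];b=cams.grab_frame("side")[130:300,270:470]
cv2.imwrite("pics/c1.png",cv2.resize(np.hstack([a,b]),None,fx=2,fy=2,interpolation=cv2.INTER_CUBIC))
E
```

```text
time_s: 2.48
ee_pos: [0.5608, -0.1778, 0.1059]
tcp_rot: [0.996, 0.088, 0.003, 0.001]
wrist_force: [-0.4, -0.6, -0.6]
grip_width: -0.0003
```

View pics/c1.png

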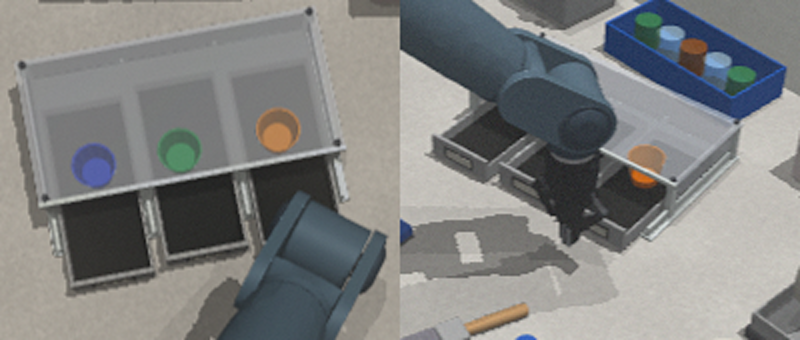

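The closed fingertips are down in front of the right tray's lip, at about (568,240) in the side crop. I'll push slowly along the stand's x.

```bash
python3 -m jog '{"angular":[[0,0,0],[0,0,0],[0,0,0],[0,0,0],[0,0,0],[0,0,0],[0,0,0],[0,0,0],[0,0,0],[0,0,0],[0,0,0],[0,0,0]],"slide":[[5,1,-2],[12,2,-3],[20,4,-3],[27,5,-3],[34,6,-3],[41,7,-3],[47,8,-3],[53,9,-3],[59,10,-3],[65,12,-3],[70,12.5,-3],[74,13,-3]],"fingers":[0,0,0,0,0,0,0,0,0,0,0,0]}' 20
```

```text
time_s: 4.08
ee_pos: [0.6348, -0.1645, 0.1025]
tcp_rot: [0.996, 0.088, 0.003, 0.001]
wrist_force: [-2.2, 0.2, 1.4]
grip_width: 0.0
```

```bash
python3 -m jog '{"angular":[[0,0,0],[0,0,0],[0,0,0]],"slide":[[3,0.5,0],[6,1,0],[9,1.6,0]],"fingers":[0,0,0]}' 20
```

```text
time_s: 4.45
ee_pos: [0.6439, -0.1628, 0.1025]
tcp_rot: [0.996, 0.088, 0.003, 0.001]
wrist_force: [-1.0, 0.2, 1.2]
grip_width: 0.0001
```

```bash
python3 -m jog '{"angular":[[0,0,0],[0,0,0]],"slide":[[2,0.4,0],[4,0.7,0]],"fingers":[0,0]}' 20
```

```text
time_s: 4.7
ee_pos: [0.6481, -0.162, 0.1026]
tcp_rot: [0.996, 0.088, 0.003, 0.0]
wrist_force: [-2.5, -0.1, 1.5]
grip_width: -0.0003
```

```bash
python3 -m jog '{"angular":[[0,0,0],[0,0,0]],"slide":[[2,0.4,0],[4,0.7,0]],"fingers":[0,0]}' 20
```

```text
time_s: 4.95
ee_pos: [0.6522, -0.1613, 0.1026]
tcp_rot: [0.996, 0.088, 0.003, 0.0]
wrist_force: [-2.2, -0.2, 0.7]
grip_width: -0.0001
```

```bash
python3 -m jog '{"angular":[[0,0,0],[0,0,0]],"slide":[[1.5,0.3,0],[3,0.5,0]],"fingers":[0,0]}' 20
```

```text
time_s: 5.2
ee_pos: [0.6551, -0.1608, 0.1025]
tcp_rot: [0.996, 0.088, 0.002, 0.0]
wrist_force: [-6.6, -1.1, 3.3]
grip_width: 0.0
```

```bash
python3 -m jog '{"angular":[[0,0,0],[0,0,0]],"slide":[[1.5,0.3,0],[3,0.5,0]],"fingers":[0,0]}' 20
```

```text
time_s: 5.45
ee_pos: [0.6558, -0.1608, 0.1025]
tcp_rot: [0.996, 0.089, -0.002, -0.0]
wrist_force: [-17.7, -2.3, 13.3]
grip_width: -0.0003
```

```bash
python3 -m jog '{"angular":[[0,0,0],[0,0,0]],"slide":[[1,0.2,0],[2,0.4,0]],"fingers":[0,0]}' 20
```

```text
time_s: 5.7
ee_pos: [0.6562, -0.1608, 0.1026]
tcp_rot: [0.996, 0.089, -0.005, -0.0]
wrist_force: [-14.5, -1.4, 9.6]
grip_width: -0.0001
```

The right tray is home: the force rose and the tip stopped. Next I'll back off, move over to the middle tray and push it.

```bash
python3 -m jog '{"angular":[[0,0,0],[0,0,0],[0,0,0],[0,0,0],[0,0,0],[0,0,0],[0,0,0],[0,0,0]],"slide":[[-10,-2,0],[-40,-7,0],[-74,-13,0],[-80,20,0],[-88,65,0],[-95,100,0],[-97,115,0],[-97,115,0]],"fingers":[0,0,0,0,0,0,0,0]}' 20
```

```text
time_s: 6.7
ee_pos: [0.5594, -0.0455, 0.1028]
tcp_rot: [0.996, 0.089, -0.005, -0.0]
wrist_force: [-0.3, -0.3, 0.5]
grip_width: 0.0001
```

```bash
python3 -m jog '{"angular":[[0,0,0],[0,0,0],[0,0,0],[0,0,0],[0,0,0],[0,0,0],[0,0,0],[0,0,0],[0,0,0],[0,0,0]],"slide":[[6,1,0],[14,2.5,0],[21,3.7,0],[28,5,0],[35,6,0],[42,7.5,0],[49,8.7,0],[56,10,0],[62,11,0],[66,12,0]],"fingers":[0,0,0,0,0,0,0,0,0,0]}' 20
```

```text
time_s: 7.95
ee_pos: [0.6257, -0.0334, 0.1027]
tcp_rot: [0.996, 0.089, -0.005, -0.0]
wrist_force: [-2.4, -1.3, -0.6]
grip_width: -0.0
```

```bash
python3 -m jog '{"angular":[[0,0,0],[0,0,0]],"slide":[[2,0.4,0],[4,0.7,0]],"fingers":[0,0]}' 20
```

```text
time_s: 8.2
ee_pos: [0.6298, -0.0326, 0.1027]
tcp_rot: [0.996, 0.089, -0.005, -0.0]
wrist_force: [-2.6, -1.2, -0.1]
grip_width: 0.0001
```

```bash
python3 -m jog '{"angular":[[0,0,0],[0,0,0]],"slide":[[1.5,0.3,0],[3,0.5,0]],"fingers":[0,0]}' 20
```

```text
time_s: 8.45
ee_pos: [0.6327, -0.0321, 0.1027]
tcp_rot: [0.996, 0.089, -0.005, -0.0]
wrist_force: [-6.1, -2.5, 2.9]
grip_width: -0.0001
```

```bash
python3 -m jog '{"angular":[[0,0,0],[0,0,0]],"slide":[[1.5,0.3,0],[3,0.5,0]],"fingers":[0,0]}' 20
```

```text
time_s: 8.7
ee_pos: [0.6333, -0.032, 0.1026]
tcp_rot: [0.996, 0.09, -0.01, -0.0]
wrist_force: [-19.0, -4.8, 13.3]
grip_width: 0.0001
```

The middle tray is home too. Now I'll lift and move behind the left tray's lip.

```bash
python3 -m jog '{"angular":[[0,0,0],[0,0,0],[0,0,0],[0,0,0],[0,0,0],[0,0,0],[0,0,0],[0,0,0]],"slide":[[-20,-3,0],[-30,-5,30],[-32,0,60],[-32,40,65],[-32,85,65],[-32,118,65],[-32,125,65],[-32,125,65]],"fingers":[0,0,0,0,0,0,0,0]}' 20
python3 - <<'E'
from bench import cams
import cv2,numpy as np
a=cams.grab_frame("top")[95:265,205:405];b=cams.grab_frame("side")[130:300,270:470]
cv2.imwrite("pics/c2.png",cv2.resize(np.hstack([a,b]),None,fx=2,fy=2,interpolation=cv2.INTER_CUBIC))
E
```

```text
time_s: 9.7
ee_pos: [0.6015, 0.093, 0.1678]
tcp_rot: [0.996, 0.09, -0.01, -0.0]
wrist_force: [0.1, -0.7, -0.3]
grip_width: -0.0004
```

View pics/c2.png

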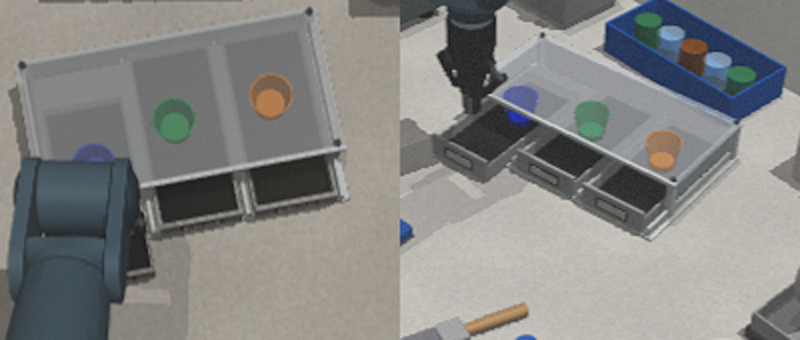

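Side crop: the tip is over the left tray's interior at about (470,108), with the lip below it to the front near (465,155). The green and amber trays are pushed in. I'll descend behind the lip.

```bash
python3 -m jog '{"angular":[[0,0,0],[0,0,0],[0,0,0],[0,0,0],[0,0,0],[0,0,0]],"slide":[[0,0,-12],[0,0,-30],[0,0,-48],[0,0,-62],[0,0,-68],[0,0,-68]],"fingers":[0,0,0,0,0,0]}' 20
python3 - <<'E'
from bench import cams
import cv2,numpy as np
a=cams.grab_frame("side")[150:230,270:370]
cv2.imwrite("pics/c3.png",cv2.resize(a,None,fx=6,fy=6,interpolation=cv2.INTER_CUBIC))
E
```

```text
time_s: 10.55
ee_pos: [0.6014, 0.0921, 0.0992]
tcp_rot: [0.996, 0.089, -0.01, -0.0]
wrist_force: [1.1, 0.5, -0.1]
grip_width: 0.0001
```

View pics/c3.png

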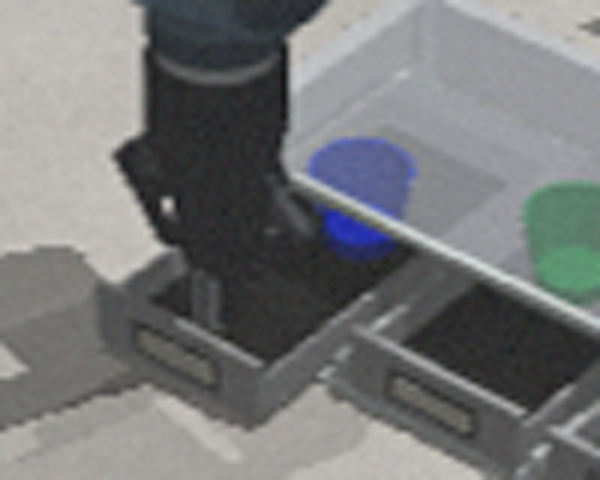

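The fingertip (205,320) is inside the tray behind the lip, and the blue cup (360,200) is well clear. I'll pull slowly.

```bash
python3 -m jog '{"angular":[[0,0,0],[0,0,0],[0,0,0],[0,0,0],[0,0,0],[0,0,0],[0,0,0],[0,0,0],[0,0,0],[0,0,0],[0,0,0],[0,0,0]],"slide":[[-3,-0.5,0],[-6,-1,0],[-9,-1.6,0],[-12,-2.1,0],[-15,-2.7,0],[-18,-3.2,0],[-22,-3.9,0],[-27,-4.8,0],[-32,-5.7,0],[-38,-6.8,0],[-44,-7.8,0],[-50,-8.9,0]],"fingers":[0,0,0,0,0,0,0,0,0,0,0,0]}' 20
```

```text
time_s: 12.1
ee_pos: [0.5515, 0.083, 0.1]
tcp_rot: [0.996, 0.089, -0.009, -0.0]
wrist_force: [3.2, -0.4, -1.2]
grip_width: 0.0002
```

```bash
python3 -m jog '{"angular":[[0,0,0],[0,0,0],[0,0,0],[0,0,0],[0,0,0],[0,0,0],[0,0,0],[0,0,0]],"slide":[[-6,-1,0],[-12,-2.1,0],[-18,-3.2,0],[-24,-4.3,0],[-30,-5.3,0],[-36,-6.4,0],[-41,-7.3,0],[-45,-8,0]],"fingers":[0,0,0,0,0,0,0,0]}' 20
```

```text
time_s: 13.1
ee_pos: [0.5062, 0.075, 0.1]
tcp_rot: [0.996, 0.089, -0.009, -0.0]
wrist_force: [2.2, -1.4, -0.3]
grip_width: -0.0003
```

```bash
python3 -m jog '{"angular":[[0,0,0],[0,0,0],[0,0,0]],"slide":[[-4,-0.7,0],[-8,-1.4,0],[-11,-2,0]],"fingers":[0,0,0]}' 20
```

```text
time_s: 13.48
ee_pos: [0.495, 0.073, 0.1001]
tcp_rot: [0.996, 0.089, -0.009, -0.0]
wrist_force: [2.3, -0.4, -0.5]
grip_width: -0.0001
```

```bash
python3 -m jog '{"angular":[[0,0,0],[0,0,0]],"slide":[[-1.5,-0.3,0],[-3,-0.5,0]],"fingers":[0,0]}' 20
```

```text
time_s: 13.72
ee_pos: [0.492, 0.0725, 0.1001]
tcp_rot: [0.996, 0.089, -0.009, -0.0]
wrist_force: [3.4, -1.7, -0.3]
grip_width: 0.0005
```

```bash
python3 -m jog '{"angular":[[0,0,0],[0,0,0]],"slide":[[-1.5,-0.3,0],[-3,-0.5,0]],"fingers":[0,0]}' 20
```

```text
time_s: 13.98
ee_pos: [0.4898, 0.072, 0.1002]
tcp_rot: [0.996, 0.089, -0.007, -0.0]
wrist_force: [8.9, 1.0, -7.2]
grip_width: -0.0002
```

```bash
python3 -m jog '{"angular":[[0,0,0],[0,0,0]],"slide":[[-1,-0.2,0],[-2,-0.4,0]],"fingers":[0,0]}' 20
```

```text
time_s: 14.22
ee_pos: [0.4894, 0.0719, 0.1003]
tcp_rot: [0.996, 0.089, -0.004, -0.0]
wrist_force: [12.7, 2.2, -11.0]
grip_width: 0.0001
```

It reached the stop where I predicted (x≈0.490). I'll unhook, lift clear and check.

```bash
python3 -m jog '{"angular":[[0,0,0],[0,0,0],[0,0,0],[0,0,0],[0,0,0],[0,0,0],[0,0,0],[0,0,0],[0,0,0],[0,0,0],[0,0,0],[0,0,0]],"slide":[[5,1,0],[10,1.8,0],[10,2,20],[10,2,60],[10,2,110],[5,0,150],[-10,-40,160],[-25,-90,160],[-40,-140,160],[-60,-200,160],[-75,-240,160],[-75,-240,160]],"fingers":[0,0,0,0,0,0,0,0,0,0,0,0]}' 20
python3 - <<'E'
from bench import cams
import cv2,numpy as np
a=cams.grab_frame("top");b=cams.grab_frame("side")
cv2.imwrite("pics/top9.png",a);cv2.imwrite("pics/c4.png",cv2.resize(np.hstack([a[95:345,205:455],b[110:360,230:480]]),None,fx=1.6,fy=1.6,interpolation=cv2.INTER_CUBIC))
E
```

```text
time_s: 15.72
ee_pos: [0.4135, -0.1701, 0.2603]
tcp_rot: [0.996, 0.086, -0.005, -0.001]
wrist_force: [-0.8, -0.3, 0.2]
grip_width: 0.0001
```

View pics/c4.png

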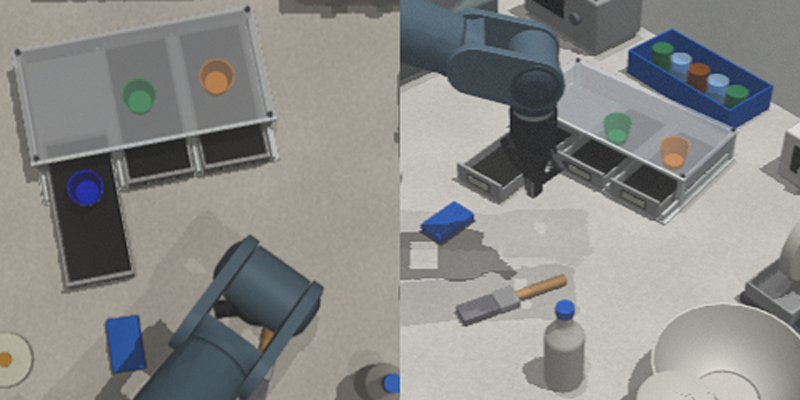

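```bash
python3 - <<'E'
from h import *
from bench import status
o=np.array([.79135,-.00458]);y=.1764
for n,u,v in(("L",100,281),("M",160,180),("R",237,163)):
    w=px("top",u/1.6+205,v/1.6+95,.046)[:2]-o; print(n,w.round(3),"stand x",(w@[np.cos(y),np.sin(y)]).round(3))
print(status.observe()["wrist_force"])
E
```

```text
L [-0.322  0.074] stand x -0.305
M [-0.155 -0.026] stand x -0.157
R [-0.128 -0.154] stand x -0.153
[-0.78298062 -0.11223859  0.13934757]
```

The left lip is about 150 mm farther out than the other two, the cups are upright and the bystanders look unmoved. I'll hand it in.

```bash
python3 -c "
from bench import robot
print(robot.close_job())"
```

```text
the job is handed in; nothing more can be done
None
```

I pushed the right (amber cup) and middle (green cup) trays home. Then I hooked the closed fingertips behind the left tray's lip and drew the blue cup's tray out until it hit its stop. The job was handed in at about 16 s; it reports no verdict.

- **Trays home:** both pushes ended in a clear force rise of about 20 N with the tip stopped. The right and middle tips stopped within about 1 mm of the same place along the stand.
- **Blue tray:** the pull stopped where I had predicted, with about 13 N on the tip. In the last top picture its lip stands about 150 mm farther out than the other two, read to within a few millimetres.
- **Cups and bench:** in the last pictures all three cups stand upright, with green and amber under the cover. The bystanders in view (pad, brush, bottle, basin and wheel) look unmoved by eye. I did not measure them, and the jar was outside the final crop.
- **Robot:** it is clear of everything, with the wrist force near zero.

No check failed or disagreed. The one mismatch was my first image measurement of the cover, about 195 mm deep against the stated 203 mm. I therefore relied on contact force rather than position at each stop.

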